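# Jack up the bulb crate and hold it

### The arm

A 6-joint arm with a two-finger parallel gripper is mounted at the origin on the work surface. World frame = base frame: x ahead of the robot, y to its left, z up, the work surface at z = 0. Lengths are in m, angles in rad, forces in N, time in s.
With the tool pointing down it reaches from about 0.25 to 0.775 m from the base axis. Payload 8.9 kg.
Tool frame: the origin (TCP) lies on the centre line of the jaws, within the pads' length; the fingertips stand 11 mm ahead of it and the grasp point (between the pads) lies 8 mm behind it; y points along the fingers, z is the direction in which the jaws open and shut, and the axes are right-handed (so a half turn about y gives the same grasp; the last joint's range is limited). The gripper opens to 85 mm and grips with 20 to 120 N. Pads are 22 mm wide; open, the fingers measure 114 mm over their backs; the gripper's body (76 mm by 85 mm) begins 54 mm behind the grasp point. The pads swing forward as they close: fully open they stand 13 mm farther back than shut.
Start: joints at [1.066, 0.291, -0.153, 1.127, 0, 1.431], TCP at [0.188, 0.49, 0.242] pointing down, gripper open.
Joint ranges: [-2.52, 2.52], [-0.91, 1.74], [-1.3, 1.37], [-1.96, 2.02], [-1.52, 1.47], [-3.14, 3.14]. Speed limits (rad/s): [2.22, 2.22, 2.79, 3.14, 3.14, 3.14].

### API

Orientations are given as a 3x3 rotation matrix whose columns are the frame's x, y, z axes.
In Python, from station import env gives the robot as it stands. Calls block until the motion is done:
- env.goto(position, orientation): joint-space move of the TCP to a pose.
- env.servo_line(position, rotation=None, feed=0.15, f_stop=None): straight line of the TCP; rotation=None keeps the orientation; feed is the mean speed in m/s. With f_stop (N) it stops when the force on the tool has changed by that much, and returns True; else False.
- env.goto_joints(angles): joint-space move.
- env.let_go() and env.close(f_grip=None): open the fingers fully, or close them until they stop; f_grip is the grip in N (None keeps the last).
- env.sleep(seconds).
- env.ik(position, orientation): joint angles nearest the present ones, or None.
- env.get_image(name): name is "scene" or "side" or "wrist"; returns the picture (400x640x3 uint8, blue, green, red); there is no depth.
- env.camera_params(name): a dict with "K" (3x3 intrinsics, pixels), "dist_coeffs" ([k1, k2, p1, p2, k3] as OpenCV has them; the pictures are not rectified), "extrinsics" (4x4, takes a point from camera to world coordinates); the wrist camera has in their place "T_tool_cam" (4x4, takes a point from camera to tool coordinates, whose origin is the TCP and whose axes are the tool frame's). Camera axes: x right, y down, z forward; pixel columns grow to the right and rows downward; lengths in m; the calibration is good to about 2 mm. A picture is of the moment at which its call begins: read the wrist's pose just before it. camera_params takes no time and is no camera call.
A pose or a line that the arm cannot do raises env.PlanningError and nothing moves.
- env.hand_in(): hands the job in, once; it reports no verdict.
Readings, each from a call of its own:
- env.get_time_s(): time.
- env.get_qpos(): joint angles.
- env.get_dq(): joint speeds.
- env.get_joint_torque(): joint torques, N m.
- env.get_tcp_pos(): TCP position.
- env.get_tcp_rot(): TCP orientation.
- env.get_force(): force on the tool from outside, world axes, zero at the start.
- env.get_moment(): the same for the moment, N m.
- env.get_grip_width(): opening from 0.0 (shut) to 1.0 (fully open).
Only numpy, scipy, OpenCV 4.12 (cv2) and the standard library are available. Lean on these libraries where they do the work, as an engineer would, in place of code of your own. Each camera call takes 0.05 s, during which the arm holds its last target.

### The job

First clear the small terracotta pot out from in front of the bulb crate and stand it upright on the green mat, then set the blue jack down with its saddle centred under the yellow lift pad with the black mark and let go of it. Try the lift with one pump, pushing the red handle bar right down and letting it come all the way back up, then push it right down again and finish holding it down, so that the jack alone keeps the crate raised for me. Do not push on the crate itself, and leave the loose bulbs, brush, jar, tin and pot stack where they are.

Things in the scene. Friction and masses are not known exactly. Their poses are not given: they have to be found in the camera images.
- stand: Fixed stand with a black crate of bulbs (280 x 370 mm, rim 163 mm high) hinged at its far edge. Origin: on the bench straight below the lift mark; x points from the pad into the crate (away from the robot), y left, z up. Crate's near wall at x = 60 mm. A beam 54 to 66 mm high crosses at x = 55 to 75 mm; it is free below
- lift_mark (a point): middle of the underside of the yellow lift pad, a flat plate sticking out of the crate's near wall: 46 mm wide in y, reaching 22 mm from here towards the robot, underside 72 mm and top 80 mm above the bench at rest. A black dot, 18 mm, is on its top straight above. Rises with the crate, to about 91 mm with the jack's handle fully down; about 13 N carries it
- jack: loose blue lever jack, about 0.9 kg. Origin: centre of its underside; x along it to the saddle, z up. Base plate 230 (x) x 100 (y) x 8 mm. Saddle axis at x = 85 mm, y = 0. Handle arm, 12 mm thick, at y = 30 mm, hinged at x = 30 mm, z = 50 mm about the y direction; it leans back over the base and ends in a red cross bar
- grip (a point): point on the jack's black upright carrying grip, at x = -5, y = -22, z = 70 mm in the jack's frame. The grip is 16 mm thick along the jack's x (pinch it that way, 55 to 85 mm up), 30 mm wide along y, its top 90 mm above the jack's underside
- saddle_top (a point): centre of the top face of the jack's steel saddle (a disc 32 mm across); 55 mm above the jack's underside with the handle up; rises 36 mm straight up with the handle fully down, in proportion to the handle's angle, and meets the pad after about 17 mm
- handle (a joint): jack handle angle, rad: 0 = up (rest, a spring returns it there), 0.6 = fully down at its stop. No latch: it comes up again when let go. Pushing the bar down takes about 3 N free and about 9 N while lifting the crate
- bar (a point): centre of the red cross bar at the end of the jack's handle: 18 mm thick, about 70 mm long along the jack's y. It moves on an arc of radius 130 mm about the handle hinge: at x = -77 mm, z = 123 mm in the jack's frame with the handle up, at x = -100 mm, z = 50 mm fully down
- pot: small empty terracotta pot standing in the jack's place in front of the lift pad: 66 mm tall, rim collar 60 mm across from 46 to 66 mm up, foot 42 mm across, wall 4 mm, 0.14 kg. Origin: centre of its underside, z up
- mat: green square mat fixed on the bench, 150 x 150 x 4 mm. Origin: centre of its underside; x and y along its edges
- bulb_a: loose flower bulb, brown, 45 mm wide, 50 mm tall, on the bench to the left of the yellow lift pad; leave it alone. Origin: centre of its underside
- bulb_b: loose flower bulb like bulb_a, to the right of the lift pad; leave it alone
- brush: hand brush lying on the bench at the right, about 200 mm long and 20 mm high; leave it alone. Its own x axis runs along it
- pot_stack: stack of three terracotta pots 100 mm across and 116 mm tall at the left; leave it alone. Origin: centre of its underside
- tin: aluminium can 70 mm across, 100 mm tall, at the right; leave it alone. Origin: centre of its underside
- jar: amber jar 64 mm across, 110 mm tall, at the left; leave it alone. Origin: centre of its underside

How it is judged:
On the way, in this order (a step that is already met when the one before it is completed fails the run):
1. the pot stands on the green mat, let go (x of pot in the frame of mat between -0.07 and 0.07 m and y of pot in the frame of mat between -0.07 and 0.07 m and height (world z) of pot below 0.012 m and angle between pot's own z axis and vertical below 0.15 rad and contact force between the fingers and pot below 0.1 N), for 0.2 s.
2. the jack stands on the bench, let go, handle up, saddle under the lift mark (horizontal distance between saddle_top and lift_mark below 0.015 m and height (world z) of jack below 0.005 m and angle between jack's own z axis and vertical below 0.06 rad and value of joint handle below 0.1 rad and contact force between the fingers and jack below 0.2 N), for 0.2 s.
3. first stroke: handle down, crate raised by the jack (horizontal distance between saddle_top and lift_mark below 0.015 m and height (world z) of jack below 0.005 m and angle between jack's own z axis and vertical below 0.06 rad and value of joint handle above 0.5 rad and height (world z) of lift_mark above 0.083 m), for 0.1 s.
4. handle back up, crate at rest (value of joint handle below 0.1 rad and height (world z) of lift_mark below 0.0745 m), for 0.1 s.
At the end, for the whole second after the job is handed in: Gripper still presses the bar down (over 2 N, handle past 0.5 rad); lift mark over 83 mm above the bench (72 at rest), carried by the jack (over 5 N), not the robot; saddle within 15 mm of the mark, jack flat on the bench; pot upright on the mat (within 70 mm of its centre in x and y), untouched (all of step 1 and all of step 3 and contact force between the fingers and jack above 2 N and contact force between jack and stand above 5 N and contact force between each of the arm, the fingers and stand below 0.5 N and velocity of joint handle between -0.05 and 0.05 rad/s); the arm keeps its last pose, push and grip.
It fails at once if a bystander is moved more than 30 mm (distance of any of bulb_a, bulb_b, brush, pot_stack, tin, jar from where it was at the start of the episode above 0.03 m).
It fails at once if the robot pushes on the crate or its stand (over 4 N) (contact force between any of the arm, the fingers and stand above 4 N).
It also fails if it takes over 72 s, if anything falls off the work surface, if the arm or the gripper's body presses on something with over 40 N, if the wrist force passes 120 N, or if a joint passes its speed limit or range.

## Working session

There is one attempt and no reset: what is moved stays moved. The work goes in short steps, each a Python script; the robot and the scene stay as the last script left them, time stands still between calls to the robot, and variables do not carry over. Pictures are saved under pics/ and viewed, and the job is handed in when it is done.

```bash
ls; mkdir -p pics; python3 - <<'E'
from station import env
import cv2
for n in ["scene","side","wrist"]:
    cv2.imwrite(f"pics/{n}0.png",env.get_image(n))
    p=env.camera_params(n); print(n,{k:__import__('numpy').round(v,4).tolist() for k,v in p.items()})
print(env.get_time_s(),env.get_tcp_rot(),env.get_tcp_pos())
E
```

```text
pics
scene {'K': [[437.072, 0.0, 318.1022], [0.0, 437.072, 200.3933], [0.0, 0.0, 1.0]], 'dist_coeffs': [-0.0383, 0.0, 0.0, 0.0, 0.0], 'extrinsics': [[0.6422, 0.4944, -0.5858, 1.3297], [0.7663, -0.4331, 0.4746, -0.6081], [-0.0191, -0.7537, -0.657, 0.9414], [0.0, 0.0, 0.0, 1.0]]}
side {'K': [[419.4427, 0.0, 307.2884], [0.0, 419.4427, 203.3295], [0.0, 0.0, 1.0]], 'dist_coeffs': [-0.0475, 0.0, 0.0, 0.0, 0.0], 'extrinsics': [[0.9998, -0.0179, 0.0066, 0.5408], [-0.0182, -0.7881, 0.6152, -0.7367], [-0.0058, -0.6153, -0.7883, 1.0413], [0.0, 0.0, 0.0, 1.0]]}
wrist {'K': [[299.159, 0.0, 311.7451], [0.0, 299.159, 201.6602], [0.0, 0.0, 1.0]], 'dist_coeffs': [-0.0123, 0.0, 0.0, 0.0, 0.0], 'T_tool_cam': [[-0.0001, 0.959, 0.2833, -0.0719], [-0.0005, -0.2833, 0.959, -0.1319], [1.0, -0.0, 0.0005, -0.0007], [0.0, 0.0, 0.0, 1.0]]}
0.15 [[ 9.33838911e-01 -4.58082286e-04  3.57693555e-01]
 [-3.57693822e-01 -8.13001437e-04  9.33838567e-01]
 [-1.36969532e-04 -9.99999565e-01 -9.23065580e-04]] [0.18763162 0.49000839 0.24189479]
```

View pics/scene0.png

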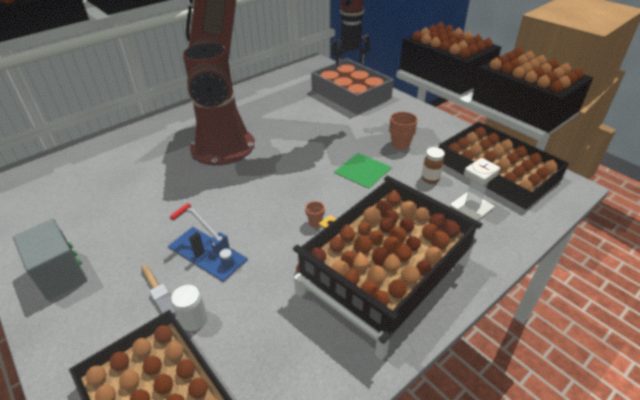

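View pics/side0.png

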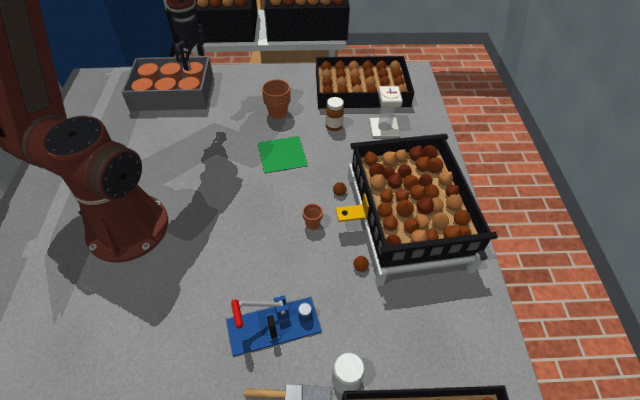

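View pics/wrist0.png

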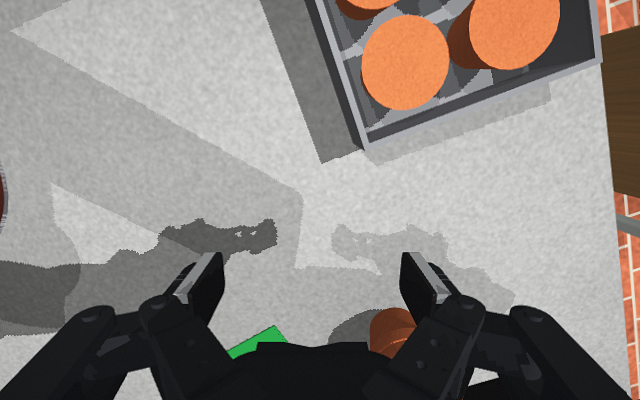

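```bash
cat > h.py <<'E'
from station import env
import cv2, numpy as np
def crop(n,u0,v0,w,h,s,out,img=None):
    im=env.get_image(n) if img is None else img
    c=cv2.resize(im[v0:v0+h,u0:u0+w],None,fx=s,fy=s,interpolation=cv2.INTER_CUBIC)
    for u in range((u0+9)//10*10,u0+w,10):
        x=int((u+.5-u0)*s); cv2.line(c,(x,0),(x,8 if u%50 else 20),(0,255,255),1)
        if u%20==0: cv2.putText(c,str(u),(x-10,30),0,.35,(0,255,255),1)
    for v in range((v0+9)//10*10,v0+h,10):
        y=int((v+.5-v0)*s); cv2.line(c,(0,y),(8,y),(0,255,255),1)
        if v%20==0: cv2.putText(c,str(v),(10,y+4),0,.35,(0,255,255),1)
    cv2.imwrite("pics/"+out,c)
def cam(n,pose=None):
    p=env.camera_params(n)
    if n=="wrist":
        T=np.eye(4);T[:3,:3]=pose[1];T[:3,3]=pose[0]
        E=T@np.array(p["T_tool_cam"])
    else: E=np.array(p["extrinsics"])
    return np.array(p["K"]),np.array(p["dist_coeffs"]),E
def ray(n,uv,pose=None):
    K,d,E=cam(n,pose)
    q=cv2.undistortPoints(np.array([[uv]],float),K,d)[0,0]
    return E[:3,3],E[:3,:3]@np.array([q[0],q[1],1])
def atz(n,uv,z,pose=None):
    o,r=ray(n,uv,pose); return o+r*(z-o[2])/r[2]
def tri(a,b,pa=None,pb=None):
    (n1,uv1),(n2,uv2)=a,b
    o1,r1=ray(n1,uv1,pa);o2,r2=ray(n2,uv2,pb)
    r1=r1/np.linalg.norm(r1);r2=r2/np.linalg.norm(r2)
    t=np.linalg.lstsq(np.c_[r1,-r2],o2-o1,rcond=None)[0]
    p,q=o1+t[0]*r1,o2+t[1]*r2
    return (p+q)/2,np.linalg.norm(p-q)
def proj(n,P,pose=None):
    K,d,E=cam(n,pose); M=np.linalg.inv(E)
    return cv2.projectPoints(np.array(P,float).reshape(-1,3),cv2.Rodrigues(M[:3,:3])[0],M[:3,3],K,d)[0][:,0]
E
python3 - <<'E'
from h import *
s=cv2.imread("pics/side0.png");c=cv2.imread("pics/scene0.png")
crop("side",220,280,110,80,7,"s1.png",s)
crop("side",250,130,140,110,5.5,"s2.png",s)
crop("scene",160,195,100,90,7,"c1.png",c)
crop("scene",290,145,110,95,7,"c2.png",c)
E
```

```text
(no output)
```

View pics/s1.png

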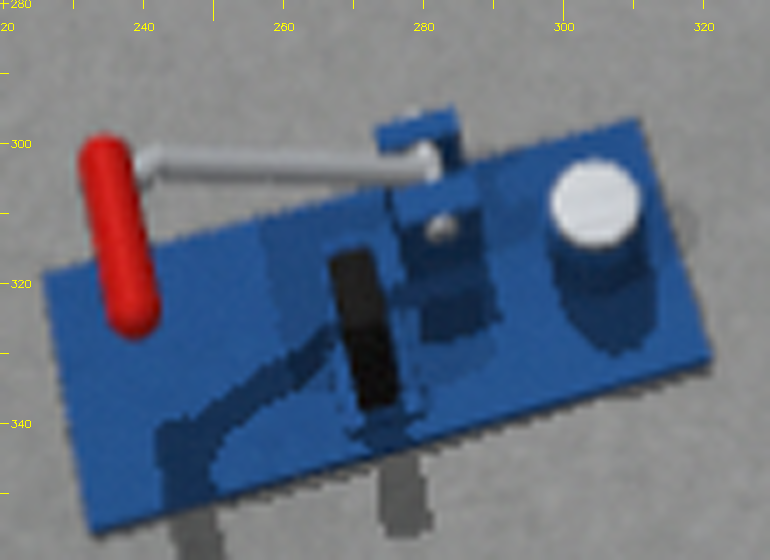

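View pics/s2.png

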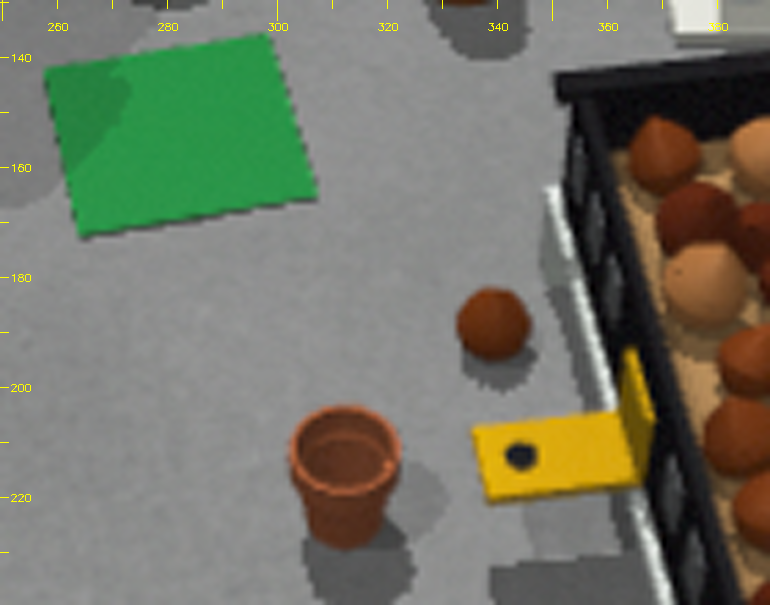

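View pics/c1.png

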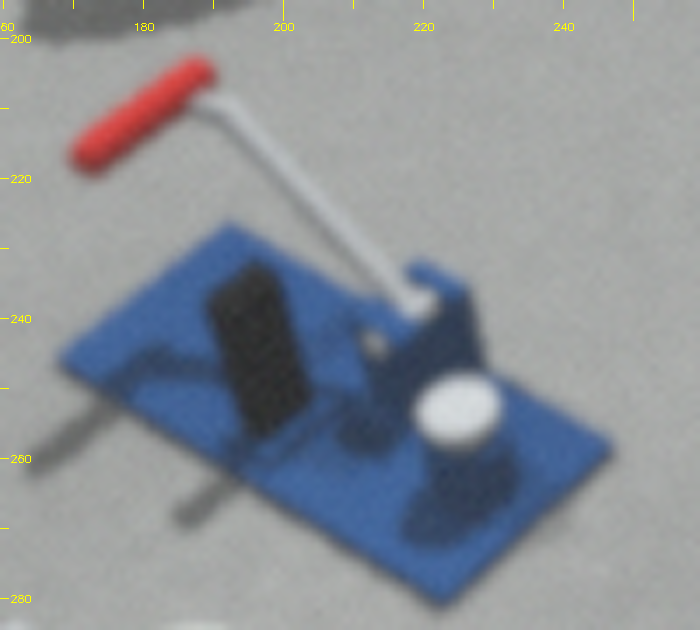

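View pics/c2.png

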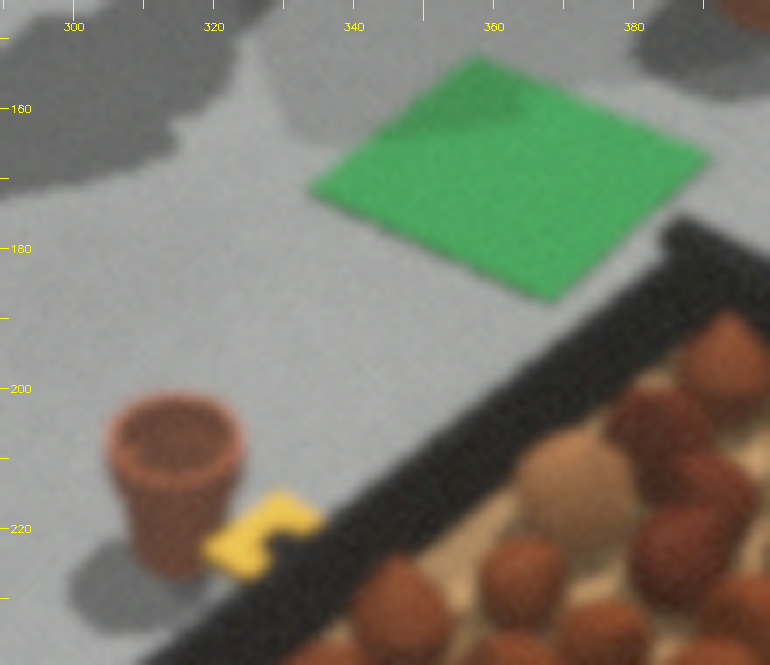

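```bash
python3 - <<'E'
from h import *
np.set_printoptions(precision=4,suppress=True)
f=lambda uv,z:atz("side",uv,z)
J=[f(u,.008) for u in [(225.8,318.4),(310.6,296.6),(321.2,331.2),(232.6,354.9)]]
print("jack",*J,"c",np.mean(J,0)); 
for a,b in [(0,1),(1,2),(3,2),(0,3)]: d=J[b]-J[a];print(np.linalg.norm(d),np.degrees(np.arctan2(d[1],d[0])))
print("saddle",f((304.5,308.5),.055),tri(("side",(304.5,308.5)),("scene",(225.1,252.9))))
print("bar",tri(("side",(236.5,313.4)),("scene",(179.9,211.1))))
print("griptop",f((270.4,320.5),.09))
print("pot",f((312.2,211.5),.066),atz("scene",(314.5,206.9),.066),tri(("side",(312.2,211.5)),("scene",(314.5,206.9))))
print("dot",f((344.2,212.4),.08))
P=[f(u,.08) for u in [(335.5,207.3),(338.6,220.2),(365.3,217.1),(361.3,204.2)]]
print("pad",*P)
for a,b in [(0,1),(1,2),(0,3)]: d=P[b]-P[a];print(np.linalg.norm(d),np.degrees(np.arctan2(d[1],d[0])))
M=[f(u,.004) for u in [(257.5,142.2),(298.6,135.5),(307.3,165.5),(264.4,172.4)]]
print("mat",*M,np.mean(M,0))
Ms=[atz("scene",u,.004) for u in [(290+308/7-.5,145+189/7-.5),(290+482/7-.5,145+56/7-.5),(290+710/7-.5,145+157/7-.5),(290+553/7-.5,145+302/7-.5)]]
print("mat scene",*Ms,np.mean(Ms,0))
for a,b in [(0,1),(1,2),(3,2),(0,3)]: d=M[b]-M[a];print(np.linalg.norm(d),np.degrees(np.arctan2(d[1],d[0])))
# crate near-wall rim: (352,143)->?
B=[f(u,.163) for u in [(353,146),(381,263)]]
print(B)
E
```

```text
jack [ 0.3317 -0.3032  0.008 ] [ 0.5526 -0.2461  0.008 ] [ 0.5772 -0.3419  0.008 ] [ 0.3576 -0.398   0.008 ] c [ 0.4548 -0.3223  0.008 ]
0.2281401847638855 14.510051105716222
0.09892095694027855 -75.56138576271518
0.22674593535800108 14.34273666665109
0.09826697166261848 -74.74834231579376
saddle [ 0.536  -0.3004  0.055 ] (array([ 0.536 , -0.2985,  0.0514]), np.float64(0.0005530183414479952))
bar (array([ 0.3784, -0.3387,  0.1221]), np.float64(0.0011131836969576956))
griptop [ 0.4549 -0.3447  0.09  ]
pot [ 0.5627 -0.0059  0.066 ] [ 0.5647 -0.003   0.066 ] (array([ 0.5627, -0.0023,  0.063 ]), np.float64(0.002226198381505936))
dot [ 0.6538 -0.0217  0.08  ]
pad [ 0.63   -0.0028  0.08  ] [ 0.636  -0.0487  0.08  ] [ 0.7124 -0.0397  0.08  ] [0.7055 0.0068 0.08  ]
0.04632219075972485 -82.5415338371546
0.07690877970507619 6.768234924663914
0.07615420832836789 7.250756899268436
mat [0.3778 0.3522 0.004 ] [0.5239 0.383  0.004 ] [0.5525 0.2349 0.004 ] [0.4089 0.2069 0.004 ] [0.4658 0.2942 0.004 ]
mat scene [0.4107 0.2095 0.004 ] [0.3846 0.3562 0.004 ] [0.5258 0.3809 0.004 ] [0.5556 0.2387 0.004 ] [0.4692 0.2963 0.004 ]
0.149315856897897 11.913432890601214
0.1508387690825177 -79.07283768592619
0.14626621405516665 11.013233190578358
0.14851921042102406 -77.90473508405597
[array([0.6881, 0.1621, 0.163 ]), array([ 0.7213, -0.2363,  0.163 ])]
```

```bash
cat >> h.py <<'E'
def R(yaw):  # tool z axis at this yaw (rad), pointing down
    z=np.array([np.cos(yaw),np.sin(yaw),0]);y=np.array([0,0,-1.]);return np.c_[np.cross(y,z),y,z]
def pose(): return np.array(env.get_tcp_pos()),np.array(env.get_tcp_rot())
E
python3 - <<'E'
from h import *
np.set_printoptions(precision=4,suppress=True)
print("bulbs",atz("side",(339,188.5),.025),atz("side",(361,263),.025))
r=R(np.radians(97)); p=[.5635,-.0045]
print(env.ik(p+[.25],r), env.ik(p+[.048],r))
env.goto(p+[.25],r); ps=pose(); np.save("ps1.npy",np.c_[ps[0],ps[1]])
cv2.imwrite("pics/w1.png",env.get_image("wrist")); print(ps[0],env.get_time_s())
for n,P in [("dot",[.6538,-.0217,.08]),("pot",p+[.066])]: print(n,proj("wrist",P,ps))
E
```

```text
bulbs [0.6506 0.1137 0.025 ] [ 0.6942 -0.1564  0.025 ]
[-0.1377  0.3605 -0.0329  1.1774  0.     -0.2599] [-0.1377  0.5417 -0.3222  0.7068  0.     -0.2599]
[ 0.5634 -0.0037  0.25  ] 2.425
dot [[286.3691 262.0599]]
pot [[311.5007 182.9199]]
```

View pics/w1.png

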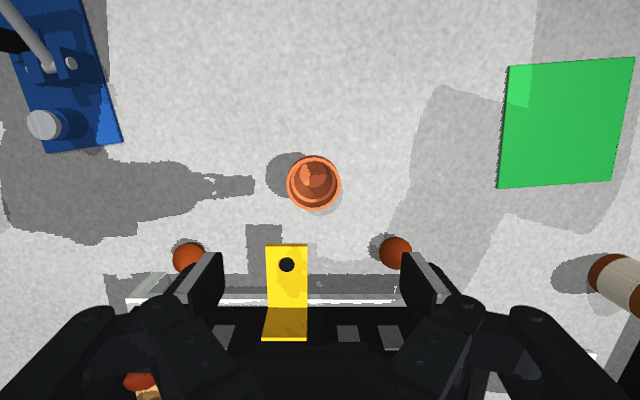

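```bash
python3 - <<'E'
from h import *
crop("wrist",240,150,120,200,4,"w1c.png",cv2.imread("pics/w1.png"))
E
```

```text
(no output)
```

View pics/w1c.png

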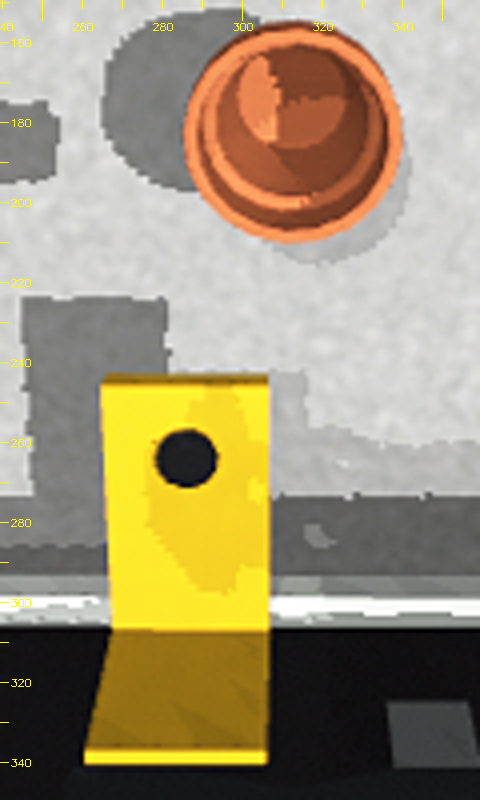

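```bash
python3 - <<'E'
from h import *
np.set_printoptions(precision=4,suppress=True)
a=np.load("ps1.npy");ps=(a[:,0],a[:,1:])
f=lambda uv,z:atz("wrist",uv,z,ps)
print("dot",f((286,264),.08),"pot",f((313,182.5),.066))
P=[f(u,.08) for u in [(264.75,245.25),(306.5,245.25),(307,307.25),(267.25,307.25)]];print(*P)
for i,j in [(1,0),(1,2),(0,3)]:
    d=P[j]-P[i];print(np.linalg.norm(d),np.degrees(np.arctan2(d[1],d[0])))
E
```

```text
dot [ 0.6563 -0.0219  0.08  ] pot [ 0.5628 -0.0029  0.066 ]
[ 0.6363 -0.0473  0.08  ] [ 0.6307 -0.0017  0.08  ] [0.7096 0.0082 0.08  ] [ 0.7154 -0.0382  0.08  ]
0.04593302530019825 -82.94299586873449
0.0795820105691365 7.1857648490678985
0.07960083398510348 6.568505482421361
```

```bash
python3 - <<'E'
from h import *
r=R(np.radians(97)); p=[.563,-.004]
env.servo_line(p+[.12],r,feed=.2)
print(env.servo_line(p+[.048],r,feed=.1,f_stop=6))
env.close(25); print(env.get_grip_width(),env.get_tcp_pos(),env.get_force())
env.servo_line(p+[.15],r,feed=.15); print(env.get_grip_width(),env.get_force())
m=[.4675,.295]
q=env.ik(m+[.15],R(np.radians(97)+.3)); print(q)
env.goto(m+[.15],R(np.radians(97)+.3)); print(env.get_time_s(),env.get_tcp_pos())
cv2.imwrite("pics/w2.png",env.get_image("wrist"))
E
```

```text
False
0.670779612781755 [ 0.56373857 -0.00393093  0.04897404] [-1.22116967 -0.02170475  5.48142465]
0.6718926547139763 [-0.27747881 -0.27876868 -2.26197619]
[ 0.43065298  0.41039424 -0.23173669  0.9286654   0.          0.00847993]
6.5 [0.46802012 0.2941734  0.14978486]
```

View pics/w2.png

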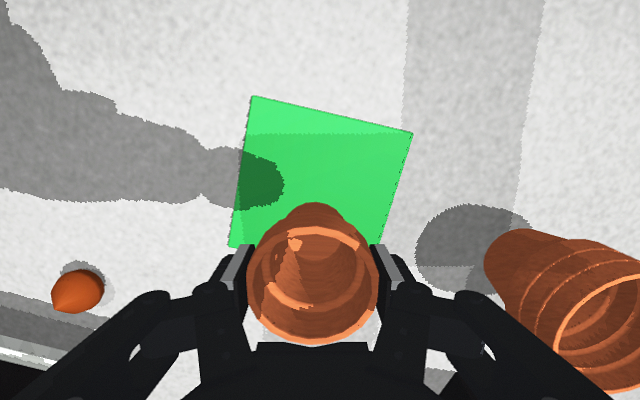

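```bash
python3 - <<'E'
from h import *
r=R(np.radians(97)+.3); m=[.4675,.295]
env.servo_line(m+[.065],r,feed=.15)
print(env.servo_line(m+[.050],r,feed=.03,f_stop=3),env.get_tcp_pos(),env.get_force())
env.let_go(); print(env.get_grip_width())
env.servo_line(m+[.2],r,feed=.2); print(env.get_time_s())
ps=pose(); cv2.imwrite("pics/w3.png",env.get_image("wrist"))
crop("side",240,110,100,80,7,"s3.png")
E
```

```text
True [0.46764601 0.29554905 0.052687  ] [-1.69924216  2.01952893  3.34321881]
1.0005365038294007
9.0
```

View pics/w3.png

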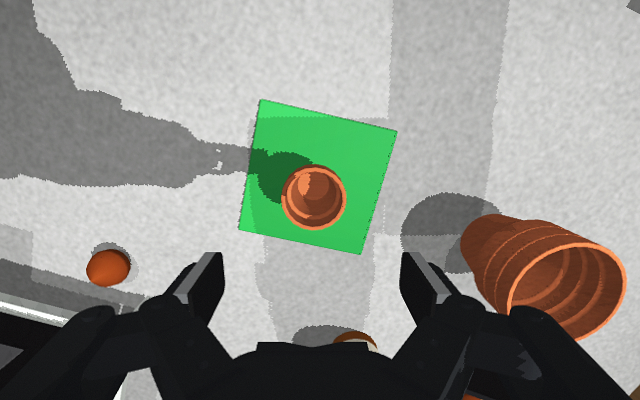

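View pics/s3.png

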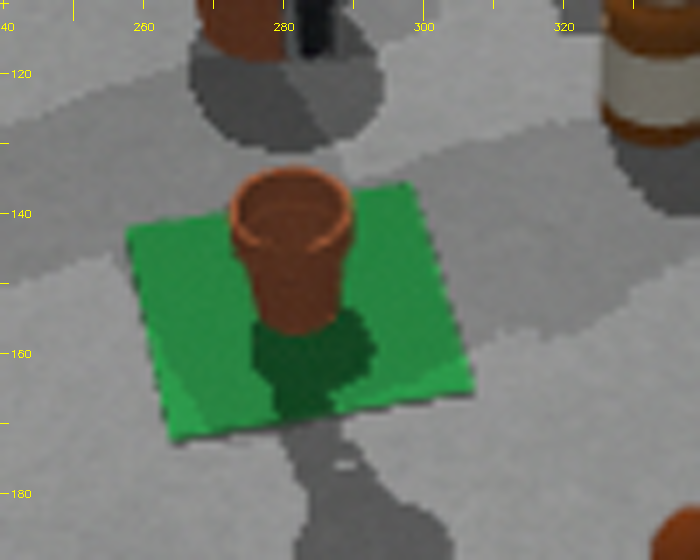

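```bash
python3 - <<'E'
from h import *
np.set_printoptions(precision=4,suppress=True)
y=np.radians(14.4)
g=np.array([.4546,-.3215])+np.array([[np.cos(y),-np.sin(y)],[np.sin(y),np.cos(y)]])@[-.005,-.022]; print(g)
t=np.radians(7);Rt=np.array([[np.cos(t),-np.sin(t)],[np.sin(t),np.cos(t)]])
L=np.array([.655,-.0218]); G=L+Rt@[-.09,-.022]; B=L+Rt@[-.185,0]
for k in (0,np.pi):
    for P,yy in [((*g,.28),y),((*g,.062),y),((*G,.07),t),((*B,.07),t),((*B,.05),t)]:
        print(k,P,env.ik(P,R(yy+k)))
E
```

```text
[ 0.4552 -0.3441]
0 (np.float64(0.45522826171198366), np.float64(-0.34405227898065416), 0.28) [-0.7753  0.3626  0.0487  1.2569  0.      0.5442]
0 (np.float64(0.45522826171198366), np.float64(-0.34405227898065416), 0.062) [-0.7753  0.535  -0.2882  0.7475  0.      0.5442]
0 (np.float64(0.5683519719071943), np.float64(-0.054604256242572355), 0.07) [-0.2238  0.5259 -0.2791  0.7658  0.      1.2248]
0 (np.float64(0.4713789619463554), np.float64(-0.04434582852995228), 0.07) [-0.2484  0.3739 -0.5447  0.6522  0.      1.2002]
0 (np.float64(0.4713789619463554), np.float64(-0.04434582852995228), 0.05) [-0.2484  0.4042 -0.5659  0.6007  0.      1.2002]
3.141592653589793 (np.float64(0.45522826171198366), np.float64(-0.34405227898065416), 0.28) [-0.7753  0.3626  0.0487  1.2569  0.     -2.5974]
3.141592653589793 (np.float64(0.45522826171198366), np.float64(-0.34405227898065416), 0.062) [-0.7753  0.535  -0.2882  0.7475  0.     -2.5974]
3.141592653589793 (np.float64(0.5683519719071943), np.float64(-0.054604256242572355), 0.07) [-0.2238  0.5259 -0.2791  0.7658  0.     -1.9168]
3.141592653589793 (np.float64(0.4713789619463554), np.float64(-0.04434582852995228), 0.07) [-0.2484  0.3739 -0.5447  0.6522  0.     -1.9414]
3.141592653589793 (np.float64(0.4713789619463554), np.float64(-0.04434582852995228), 0.05) [-0.2484  0.4042 -0.5659  0.6007  0.     -1.9414]
```

```bash
python3 - <<'E'
from h import *
np.set_printoptions(precision=4,suppress=True)
y=np.radians(14.4)
env.goto([.4552,-.3441,.28],R(y)); ps=pose(); np.save("ps2.npy",np.c_[ps[0],ps[1]])
cv2.imwrite("pics/w4.png",env.get_image("wrist")); print(ps[0],env.get_time_s())
E
```

```text
[ 0.4556 -0.3433  0.2799] 11.45
```

View pics/w4.png

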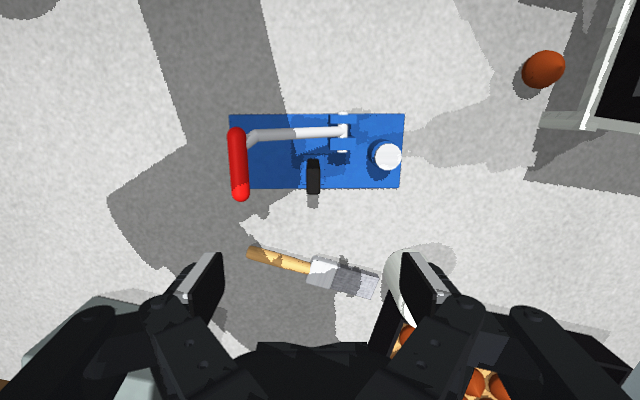

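```bash
python3 - <<'E'
from h import *
np.set_printoptions(precision=4,suppress=True)
crop("wrist",225,105,185,100,4.2,"w4c.png",cv2.imread("pics/w4.png"))
print("tin",atz("side",(348.5,362),.1))
E
```

```text
tin [ 0.6316 -0.4487  0.1   ]
```

View pics/w4c.png

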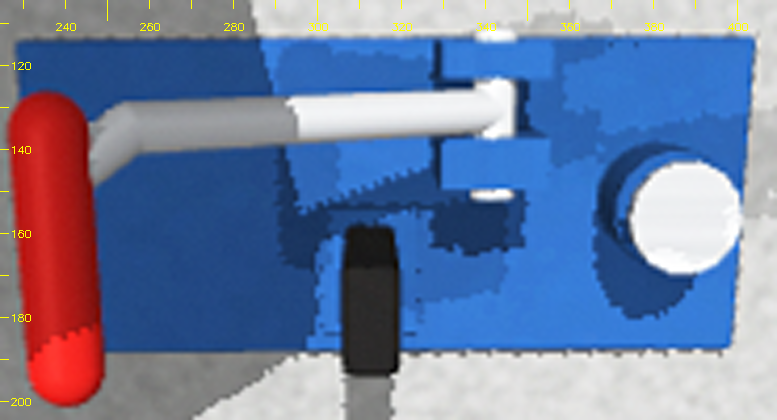

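```bash
python3 - <<'E'
from h import *
np.set_printoptions(precision=4,suppress=True)
a=np.load("ps2.npy");ps=(a[:,0],a[:,1:])
f=lambda uv,z:atz("wrist",uv,z,ps)
g=f((312.8,180.9),.09);s=f((387.6,156.4),.055);b=f((237.8,163.5),.123)
print(g,s,b)
u=lambda x,y:(225+x/4.2-.5,105+y/4.2-.5)
A,B,C=[f(u(*q),.008) for q in [(17,40),(754,40),(732,350)]]
for d in (B-A,B-C): print(np.linalg.norm(d),np.degrees(np.arctan2(d[1],d[0])))
for d in (s-g,): print(np.hypot(*d[:2]),np.degrees(np.arctan2(d[1],d[0])-np.arctan2(22,90)))
E
```

```text
[ 0.4565 -0.3428  0.09  ] [ 0.5373 -0.299   0.055 ] [ 0.3797 -0.3372  0.123 ]
0.22774536102680712 14.500359602076717
0.098570156398968 105.18083368394502
0.09194282168987201 14.678926129487701
```

```bash
python3 - <<'E'
from h import *
np.set_printoptions(precision=4,suppress=True)
y=np.radians(14.5);g=np.array([.4558,-.3438])+.002*np.array([np.cos(y),np.sin(y)])
env.servo_line([*g,.14],R(y),feed=.2)
print(env.servo_line([*g,.064],R(y),feed=.08,f_stop=5),env.get_tcp_pos(),env.get_force())
env.close(100); print(env.get_grip_width(),env.get_tcp_pos(),env.get_force(),env.get_time_s())
cv2.imwrite("pics/w5.png",env.get_image("wrist"))
crop("side",200,250,150,110,5,"s5.png")
E
```

```text
False [ 0.4582 -0.3432  0.0644] [2.7711 2.341  1.5519]
0.1735786716083291 [ 0.4574 -0.3434  0.0642] [-1.9964 -0.2706  4.7691] 14.0417
```

View pics/w5.png

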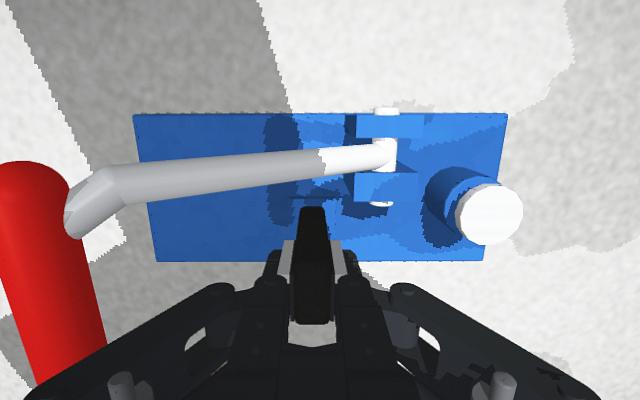

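View pics/s5.png

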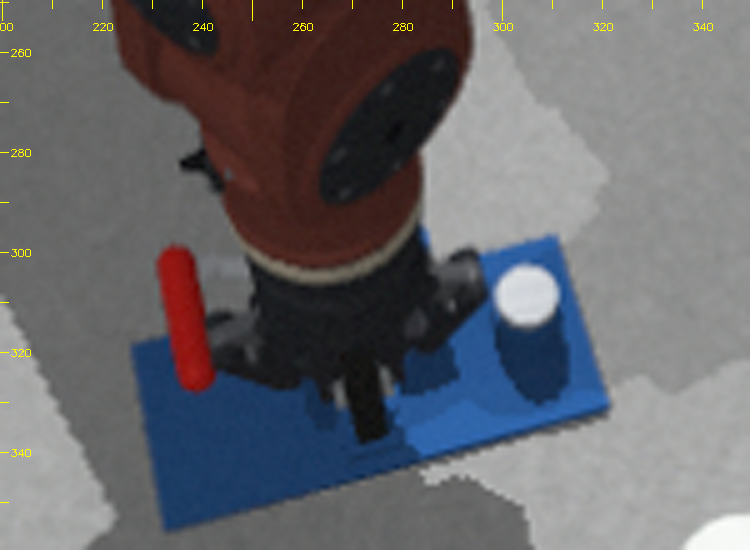

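```bash
python3 - <<'E'
from h import *
np.set_printoptions(precision=4,suppress=True)
p,r=pose(); ps=(p,r)
s=atz("wrist",(489,214),.055,ps); off=r.T@(s-p); print("saddle",s,"in tool",off)
s2=atz("side",(200+527/5-.5,250+296/5-.5),.055); print(s2, r.T@(s2-p))
env.servo_line([p[0],p[1],p[2]+.05],r,feed=.08)
print(env.get_grip_width(),env.get_force(),env.get_tcp_pos())
cv2.imwrite("pics/w6.png",env.get_image("wrist"))
crop("side",200,230,150,110,5,"s6.png")
E
```

```text
saddle [ 0.5371 -0.2986  0.055 ] in tool [-0.0234  0.0091  0.0883]
[ 0.537  -0.3009  0.055 ] [-0.0212  0.0091  0.0877]
0.1761229758810555 [ 0.4022 -0.081  -9.9966] [ 0.4571 -0.343   0.1136]
```

View pics/w6.png

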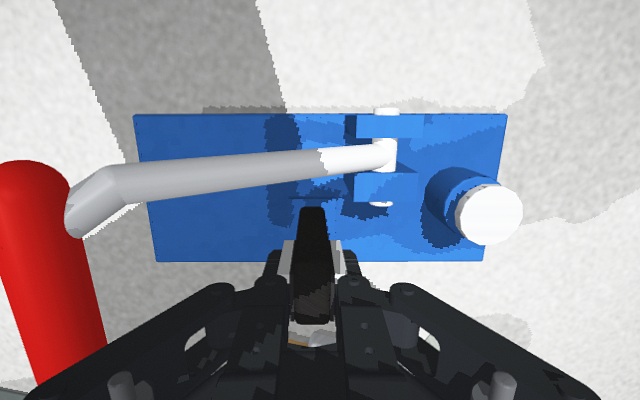

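View pics/s6.png

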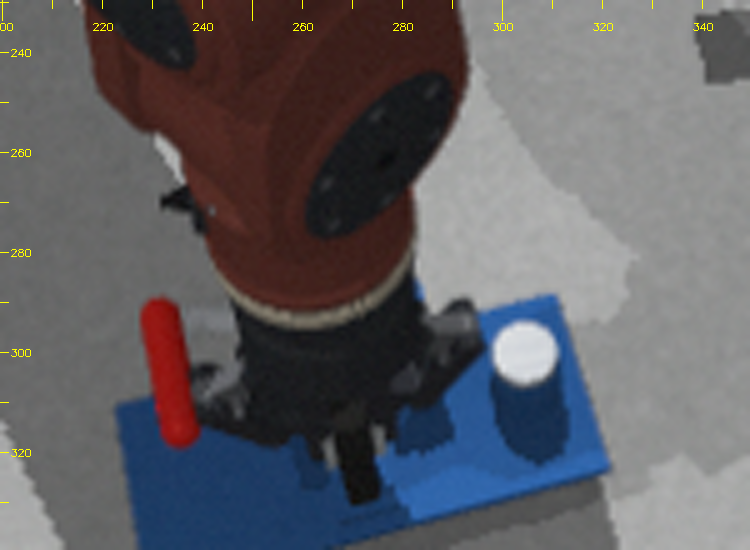

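```bash
python3 - <<'E'
from h import *
np.set_printoptions(precision=4,suppress=True)
t=np.radians(7);r=R(t);off=np.array([-.0225,0,.088]);L=np.array([.6552,-.0218,0]);X=np.array([np.cos(t),np.sin(t),0])
T=L-r@off; A=T-.09*X; np.save("T.npy",T)
print(T)
env.servo_line([A[0],A[1],.114],r,feed=.15)
env.servo_line([A[0],A[1],.0715],r,feed=.1)
print(env.get_tcp_pos(),env.get_force(),env.get_grip_width(),env.get_time_s())
ps=pose();np.save("ps3.npy",np.c_[ps[0],ps[1]]);cv2.imwrite("pics/w7.png",env.get_image("wrist"))
crop("side",240,170,150,110,5,"s7.png")
E
```

```text
[ 0.5706 -0.0549  0.    ]
[ 0.4814 -0.066   0.0717] [ 0.1846  0.2315 -8.5896] 0.17828599359028705 17.6
```

View pics/w7.png

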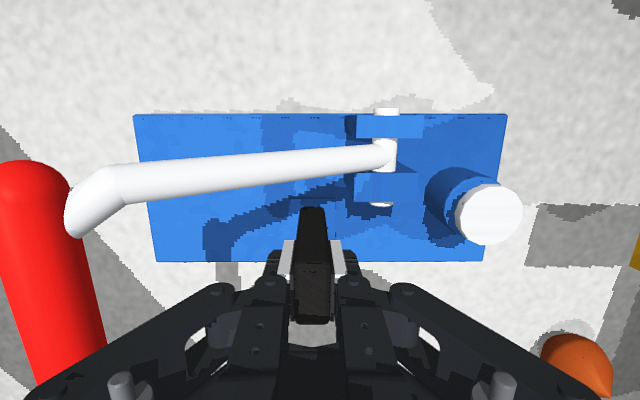

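View pics/s7.png

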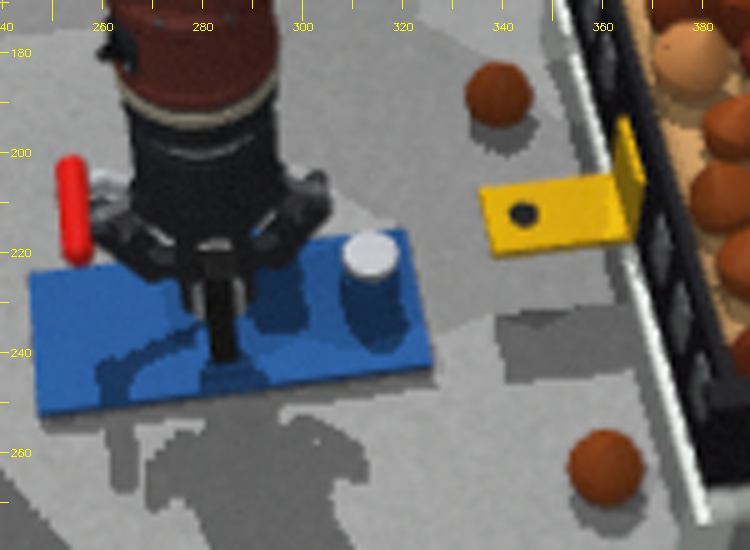

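```bash
python3 - <<'E'
from h import *
np.set_printoptions(precision=4,suppress=True)
t=np.radians(7);r=R(t);T=np.load("T.npy")
X=np.array([np.cos(t),np.sin(t)])
s=atz("side",(313.7,220.1),.0625)[:2]; d=atz("side",(240+523.5/5-.5,170+214/5-.5),.08)[:2]
v=d-s; print(s,d,"fwd",v@X,"left",v@[-X[1],X[0]])
E
```

```text
[ 0.5663 -0.0342] [ 0.6538 -0.0214] fwd 0.08839474209416051 left 0.002136237894818305
```

```bash
python3 - <<'E'
from h import *
np.set_printoptions(precision=4,suppress=True)
t=np.radians(7);r=R(t);T=np.load("T.npy")[:2]+.001*np.array([-np.sin(t),np.cos(t)])
print(env.servo_line([*T,.0715],r,feed=.08,f_stop=6),env.get_tcp_pos(),env.get_force())
print(env.servo_line([*T,.062],r,feed=.02,f_stop=7),env.get_tcp_pos(),env.get_force(),env.get_time_s())
ps=pose();np.save("ps4.npy",np.c_[ps[0],ps[1]]);cv2.imwrite("pics/w8.png",env.get_image("wrist"))
crop("side",240,160,150,110,5,"s8.png")
E
```

```text
False [ 0.5699 -0.0538  0.0714] [ 0.3383 -0.3819 -8.4537]
True [ 0.5704 -0.0541  0.0641] [-0.821  -0.059   5.9002] 19.3917
```

View pics/w8.png

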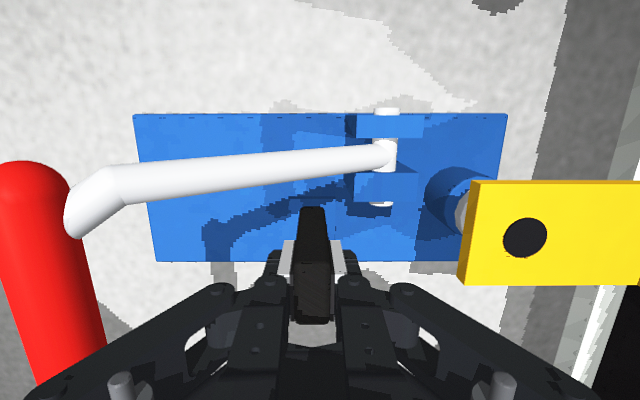

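View pics/s8.png

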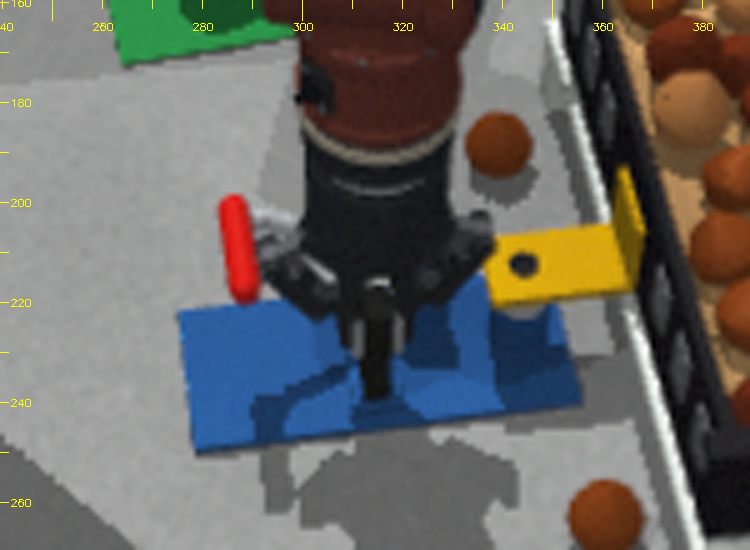

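```bash
python3 - <<'E'
from h import *
np.set_printoptions(precision=4,suppress=True)
ps=pose()
d=atz("wrist",(525,237),.08,ps); s=atz("wrist",(489,214),.055,ps)
print("dot in tool",ps[1].T@(d-ps[0]),"saddle",ps[1].T@(s-ps[0]), "diff world",(d-s)[:2])
E
```

```text
dot in tool [-0.0216 -0.0158  0.0898] saddle [-0.0233  0.0091  0.0884] diff world [ 0.0016 -0.0016]
```

```bash
python3 - <<'E'
from h import *
np.set_printoptions(precision=4,suppress=True)
t=np.radians(7);r=R(t)
env.let_go(); p=np.array(env.get_tcp_pos()); print(p,env.get_force())
p=p+.002*r[:,2]; env.servo_line(p,r,feed=.03)
p[2]=.2; print(env.servo_line(p,r,feed=.12,f_stop=6)); env.sleep(.3)
print(env.get_force(),env.get_time_s())
ps=pose();np.save("ps5.npy",np.c_[ps[0],ps[1]]);cv2.imwrite("pics/w9.png",env.get_image("wrist"))
crop("side",240,160,150,110,5,"s9.png")
E
```

```text
[ 0.5694 -0.0538  0.0628] [ 3.8824  2.0997 -0.4983]
False
[ 0.464   0.8278 -0.2063] 22.0167
```

View pics/w9.png

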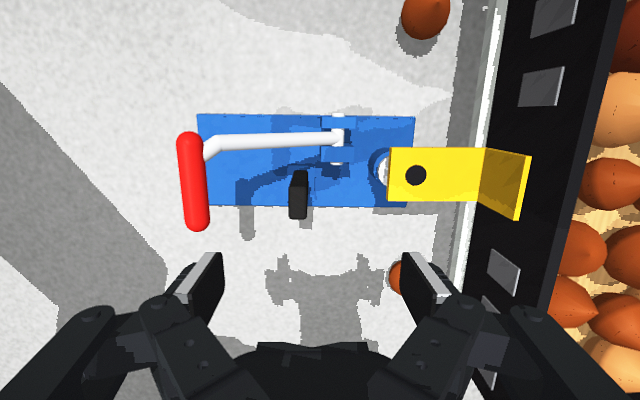

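View pics/s9.png

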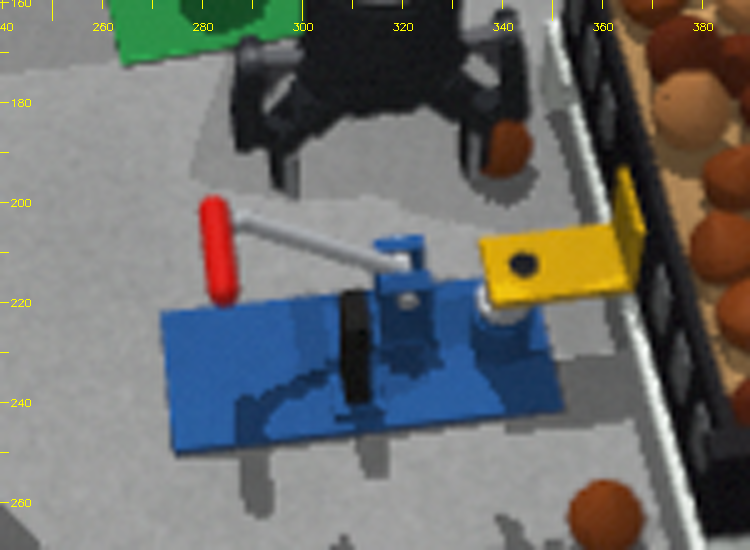

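```bash
python3 - <<'E'
from h import *
crop("wrist",170,100,275,140,2.9,"w9c.png",cv2.imread("pics/w9.png"))
E
```

```text
(no output)
```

View pics/w9c.png

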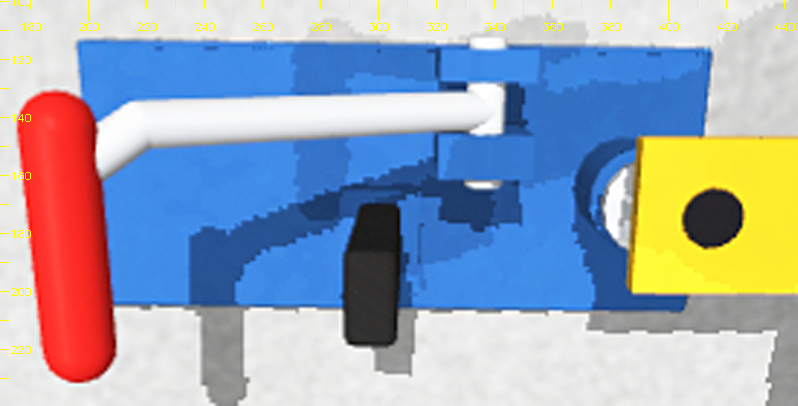

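```bash
python3 - <<'E'
from h import *
np.set_printoptions(precision=4,suppress=True)
a=np.load("ps5.npy");ps=(a[:,0],a[:,1:])
u=lambda x,y:(170+x/2.9-.5,100+y/2.9-.5)
f=lambda q,z:atz("wrist",u(*q),z,ps)[:2]
TL,TR,BR=[f(q,.008) for q in [(78,41),(711,48),(684,312)]]
e=TR-TL;print(np.linalg.norm(e),np.linalg.norm(TR-BR));yaw=np.arctan2(e[1],e[0]);X=e/np.linalg.norm(e)
c=(TL+BR)/2; s=c+.085*X; d=f((713,218),.08); g=f((371,298),.09)
sg=g+.09*X+.022*np.array([-X[1],X[0]])
b=f((67,237),.123)
print("yaw",np.degrees(yaw),"saddle",s,sg,"dot",d,"gap",d-s,d-sg,"bar",b, X@(b-c),np.array([-X[1],X[0]])@(b-c))
# side
v=lambda x,y:atz("side",(240+x/5-.5,160+y/5-.5),.008)[:2]
A,B,C=v(161,313),v(175,452),v(565,409)
print(np.linalg.norm(C-B),np.linalg.norm(A-B));e=C-B;X=e/np.linalg.norm(e);s=(A+C)/2+.085*X
dd=atz("side",(240+523/5-.5,160+263/5-.5),.08)[:2];print(s,dd,dd-s)
E
```

```text
0.2272927448874752 0.09943690822184474
yaw 6.388143580357515 saddle [ 0.6462 -0.0246] [ 0.6461 -0.0235] dot [ 0.6564 -0.0216] gap [0.0102 0.0029] [0.0103 0.0019] bar [ 0.4836 -0.039 ] -0.07819733994048121 0.003725996172425855
0.2282013581235842 0.09908735186629648
[ 0.6443 -0.0277] [ 0.6536 -0.0206] [0.0093 0.0071]
```

```bash
python3 - <<'E'
from h import *
np.set_printoptions(precision=4,suppress=True)
t=np.radians(7);r=R(t);X=r[:,2]
b=np.array([.483,-.039,0])
env.servo_line(b-.04*X+[0,0,.2],r,feed=.2); env.close(30)
env.servo_line(b-.04*X+[0,0,.121],r,feed=.15); env.sleep(.3); print(env.get_force(),env.get_time_s())
h=env.servo_line(b-.005*X+[0,0,.121],r,feed=.02,f_stop=2.5); p=np.array(env.get_tcp_pos())
print(h,(p-b)@X,env.get_force(),env.get_time_s())
ps=pose();np.save("ps6.npy",np.c_[ps[0],ps[1]]);cv2.imwrite("pics/w10.png",env.get_image("wrist"))
crop("side",240,160,150,110,5,"s10.png")
E
```

```text
[-1.1944  0.0196 -0.4917] 24.65
True -0.020930577493624813 [ 0.5838  0.5841 -0.0043] 25.6667
```

View pics/w10.png

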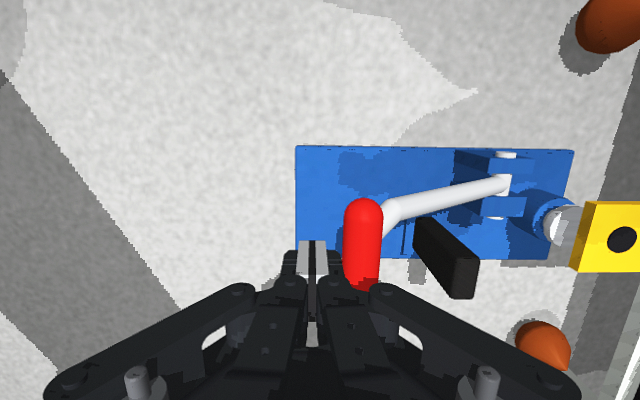

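View pics/s10.png

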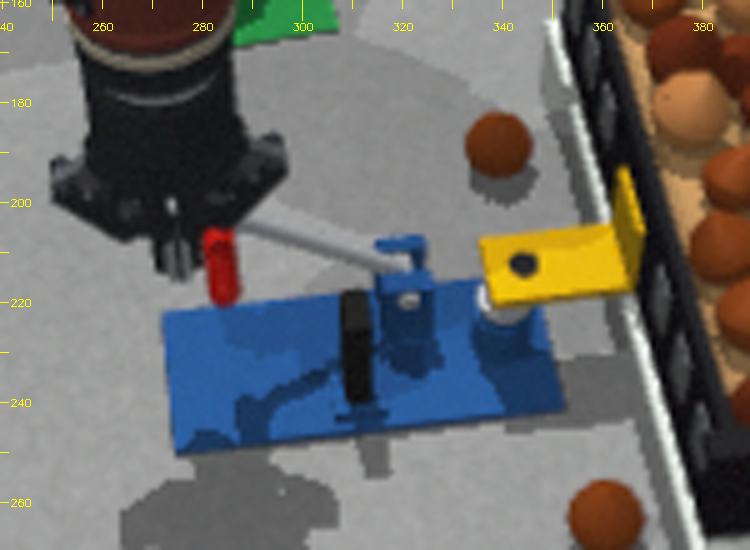

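```bash
python3 - <<'E'
from h import *
np.set_printoptions(precision=4,suppress=True)
t=np.radians(7);r=R(t);X=r[:,2]
b=np.array([.483,-.039,0]); p=b-.0209*X+[0,0,.121]
print(env.servo_line(p+.009*X+.001*np.array([-X[1],X[0],0]),r,feed=.02,f_stop=12),env.get_force())
crop("side",240,160,150,110,5,"s11.png"); cv2.imwrite("pics/w11.png",env.get_image("wrist"));print(env.get_tcp_pos(),env.get_time_s())
E
```

```text
False [-2.651   0.7907 -1.9414]
[ 0.4707 -0.0394  0.1208] 26.4917
```

View pics/s11.png

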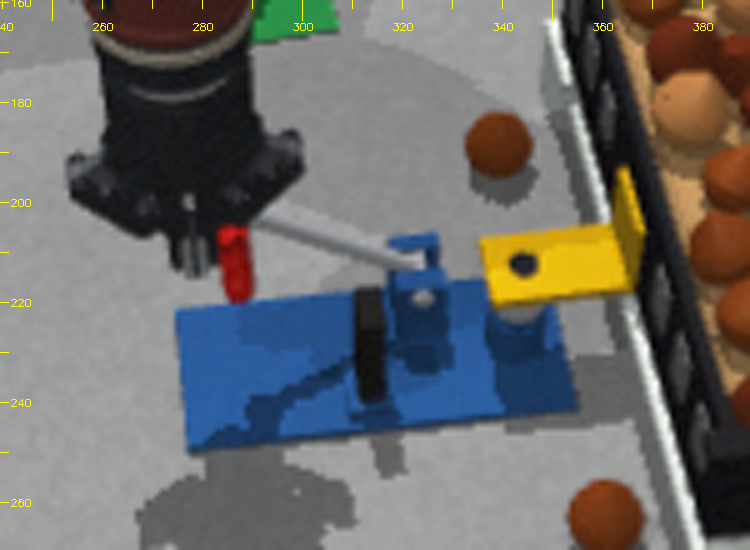

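View pics/w11.png

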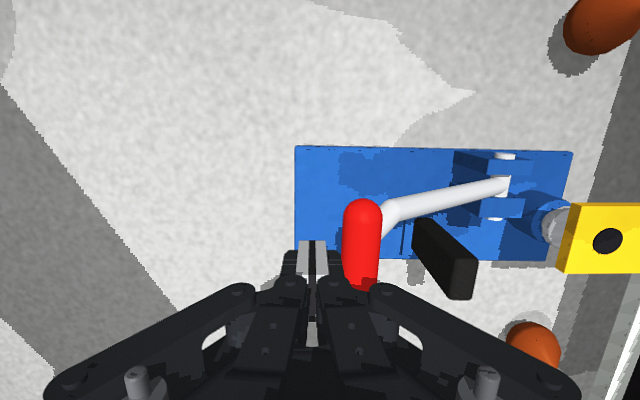

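```bash
python3 - <<'E'
from h import *
np.set_printoptions(precision=4,suppress=True)
v=lambda x,y:atz("side",(240+x/5-.5,160+y/5-.5),.008)[:2]
def sd(A,B,C,tag,dd):
    e=C-B;X=e/np.linalg.norm(e);s=(A+C)/2+.085*X;print(tag,np.degrees(np.arctan2(e[1],e[0])),s,dd,dd-s)
dd=atz("side",(240+523/5-.5,160+263/5-.5),.08)[:2]
sd(v(176,311),v(189,451),v(579,407),"side",dd)
ps=pose();f=lambda q,z:atz("wrist",q,z,ps)[:2]
TL,TR,BR=f((295,146),.008),f((573,152.5),.008),f((548,261),.008)
sd(TL,BR-(TR-TL),BR,"wrist",f((608,241),.08))
# pad-disc overlap: saddle side cyl
print(proj("side",[*(dd),.055]))
E
```

```text
side 6.292447507123322 [ 0.6529 -0.0262] [ 0.6536 -0.0206] [0.0007 0.0056]
wrist 5.794010990595192 [ 0.6561 -0.024 ] [ 0.6577 -0.022 ] [0.0015 0.002 ]
[[343.554 217.249]]
```

```bash
cat >> h.py <<'E'
YJ=np.radians(6.); XJ=np.array([np.cos(YJ),np.sin(YJ),0]); CJ=np.array([.5697,-.0337,0]); RJ=R(YJ)
def tip(phi,dz=0.,dx=0.):  # TCP for fingertips on top of the bar
    return CJ+XJ*(.030-.130*np.cos(phi)+dx)+np.array([0,0,.050+.130*np.sin(phi)+.020+dz])
E
python3 - <<'E'
from h import *
np.set_printoptions(precision=4,suppress=True)
t=np.radians(7);r=R(t);X=r[:,2]
p=np.array(env.get_tcp_pos())
env.servo_line(p-.02*X,r,feed=.05); env.sleep(.4); 
crop("side",240,160,150,110,5,"s12.png"); 
env.servo_line(p-.02*X+[0,0,.06],r,feed=.15)
env.servo_line(tip(.6,.03),RJ,feed=.12); env.sleep(.2);print(env.get_force(),tip(.6))
print(env.servo_line(tip(.6,-.008),RJ,feed=.02,f_stop=2),env.get_tcp_pos(),env.get_force(),env.get_time_s())
crop("side",240,160,150,110,5,"s13.png"); cv2.imwrite("pics/w13.png",env.get_image("wrist"))
E
```

```text
[-0.5819 -0.3798  0.0292] [ 0.4928 -0.0418  0.1434]
True [ 0.4924 -0.0418  0.1426] [ 0.6008 -0.6628  2.9722] 30.125
```

View pics/s12.png

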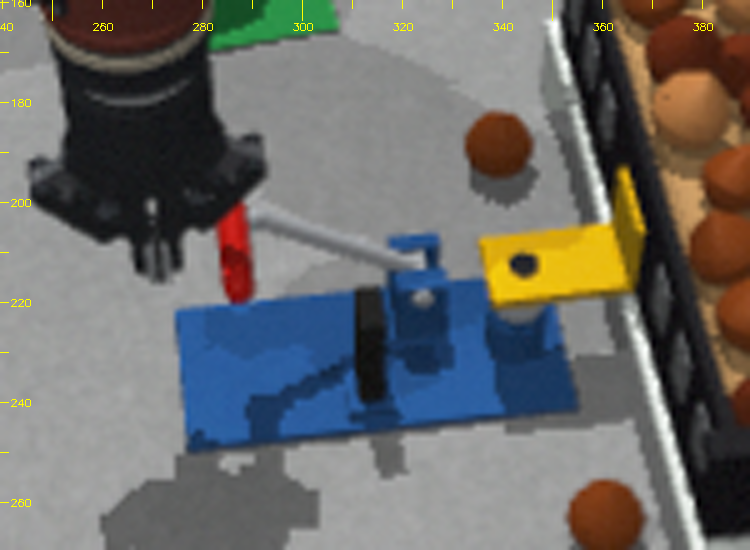

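View pics/s13.png

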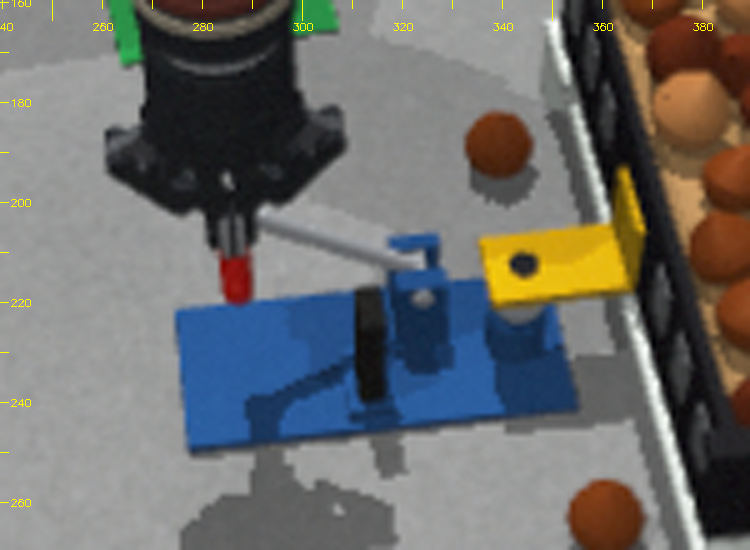

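View pics/w13.png

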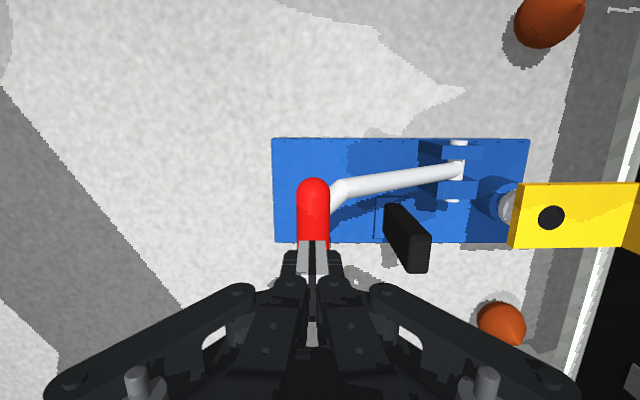

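```bash
python3 - <<'E'
from h import *
np.set_printoptions(precision=4,suppress=True)
for phi in (.45,.3,.15,.05):
    h=env.servo_line(tip(phi,-.001),RJ,feed=.06,f_stop=25); print(phi,h,env.get_tcp_pos()-tip(phi),env.get_force())
    if h: break
crop("side",240,160,150,110,5,"s14.png"); cv2.imwrite("pics/w14.png",env.get_image("wrist"));print(env.get_time_s())
E
```

```text
0.45 False [-0.0004  0.0001 -0.0009] [-3.8101 -1.0952  4.0356]
0.3 False [ 0.0008 -0.0001 -0.0005] [-1.5489  1.0953  8.6562]
0.15 False [-0.     -0.0002 -0.0008] [-3.4701 -0.9356  8.8427]
0.05 False [-0.0001 -0.0002 -0.0009] [-3.6483 -0.603   9.0719]
32.1167
```

View pics/s14.png

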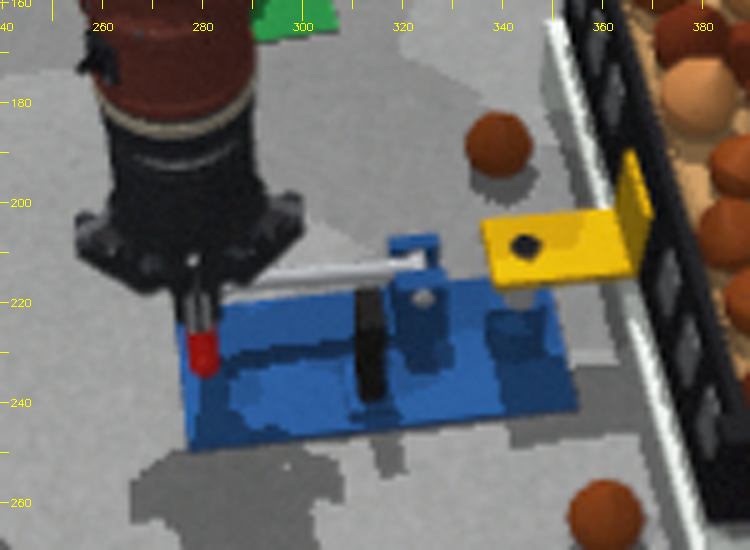

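View pics/w14.png

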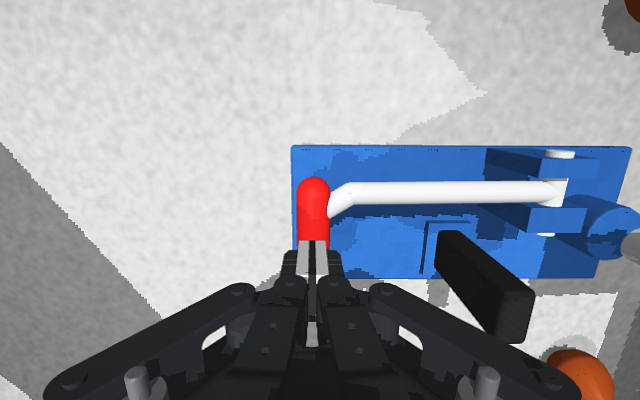

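```bash
python3 - <<'E'
from h import *
np.set_printoptions(precision=4,suppress=True)
print(env.servo_line(tip(0,-.006),RJ,feed=.02,f_stop=10),env.get_tcp_pos()-tip(0),env.get_force()); env.sleep(.3)
for phi in (.15,.3,.45,.6): env.servo_line(tip(phi,0.0),RJ,feed=.06)
env.servo_line(tip(.6,.015),RJ,feed=.06); env.sleep(.4)
print(env.get_tcp_pos(),env.get_force(),env.get_time_s())
crop("side",240,160,150,110,5,"s15.png"); cv2.imwrite("pics/w15.png",env.get_image("wrist"))
E
```

```text
True [-0.0004 -0.0003 -0.0011] [-5.2294  0.6199 20.3184]
[ 0.4928 -0.0418  0.1583] [-0.81    0.0227 -0.3862] 35.5833
```

View pics/s15.png

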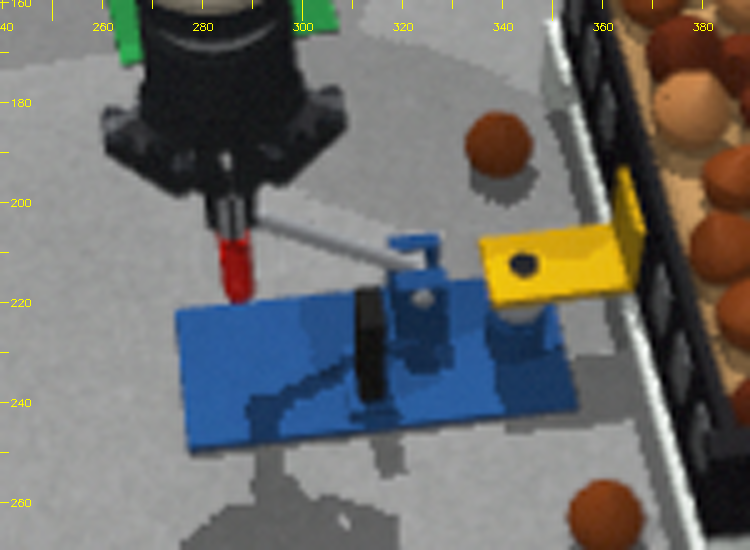

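View pics/w15.png

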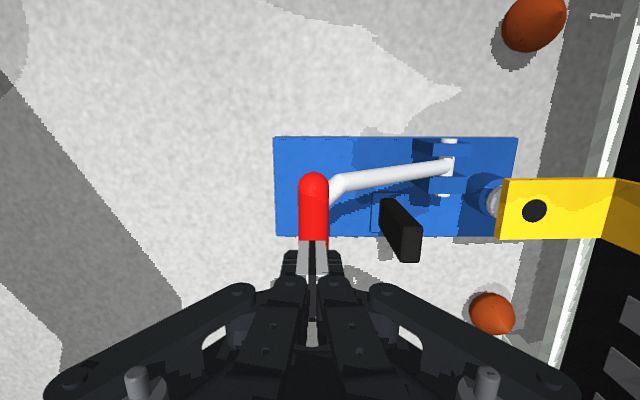

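```bash
python3 - <<'E'
from h import *
np.set_printoptions(precision=4,suppress=True)
for phi in (.6,.45,.3,.15,.05): h=env.servo_line(tip(phi,-.001),RJ,feed=.06,f_stop=25); assert not h
print(env.servo_line(tip(0,-.006),RJ,feed=.02,f_stop=10),env.get_tcp_pos()-tip(0),env.get_force())
for i in range(3): env.sleep(.4); print(env.get_tcp_pos()-tip(0),env.get_force(),np.abs(env.get_dq()).max())
print(env.get_time_s())
im=env.get_image("side");crop("side",240,160,150,110,5,"s16.png",im); cv2.imwrite("pics/s16f.png",im);cv2.imwrite("pics/w16.png",env.get_image("wrist"))
E
```

```text
True [-0.0006 -0.0004 -0.0011] [-5.3371 -0.1122 21.3097]
[-0.0006 -0.0004 -0.0009] [-4.6838 -0.5824 17.7565] 0.0010307348029480433
[-0.0006 -0.0004 -0.0008] [-5.1403  0.6349 18.0665] 0.0025014481661632237
[-0.0006 -0.0004 -0.0009] [-5.6345  1.087  18.5928] 0.001936934473857367
39.525
```

View pics/s16.png

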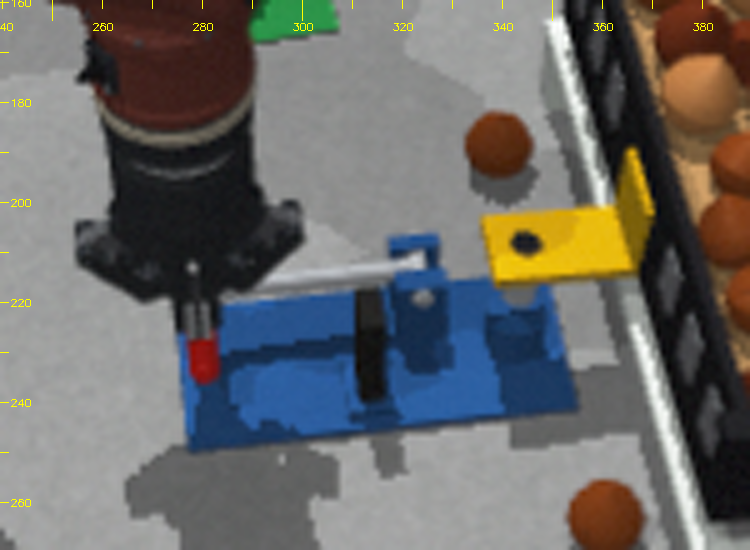

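View pics/s16f.png

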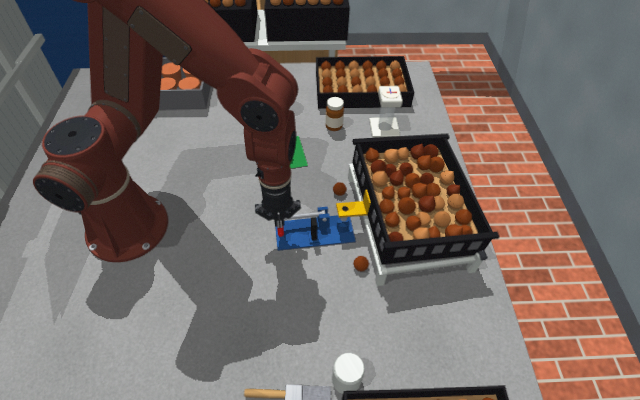

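```bash
python3 - <<'E'
from h import *
im=env.get_image("scene");crop("scene",250,120,170,125,4.5,"c17.png",im)
for z in (.08,.091,.099): print(z,proj("side",[.6545,-.0215,z]))
E
```

```text
0.08 [[344.44979419 212.33710265]]
0.091 [[344.69825894 210.01815027]]
0.099 [[344.881178   208.31027445]]
```

View pics/c17.png

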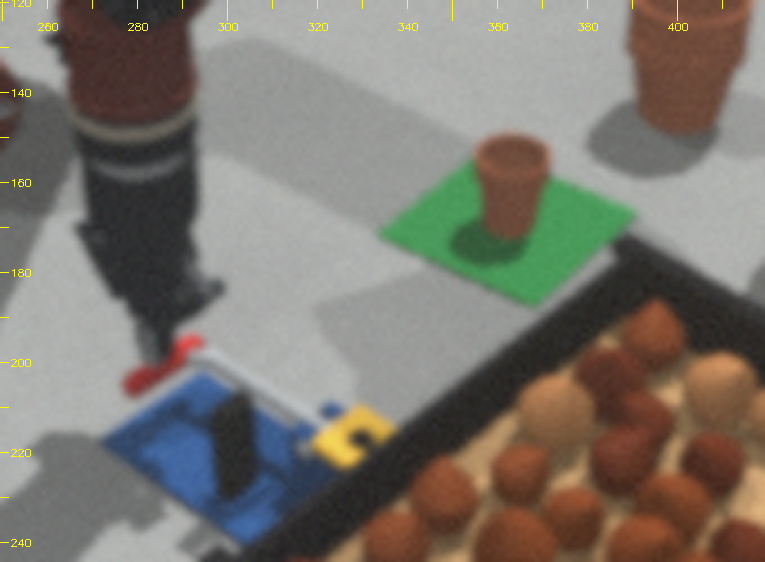

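Dot row is about 208.1, which puts the pad top near 99 mm and the underside near 91 mm. The pot stands upright on the mat. Handing in.

```bash
python3 - <<'E'
from station import env
print(env.hand_in(),env.get_force())
E
```

```text
the job is handed in; nothing more can be done
the job is handed in; nothing more can be done
```

The job is done and handed in at about 40 s: the jack is holding the crate up, with the gripper keeping the red bar right down.

- **Pot:** it stands upright and let go, close to the middle of the green mat.
- **Jack:** I carried it in by its grip and let go. The opening fingers pushed the jack back about 10 mm, so I nudged it forward again by the bar with closed fingers. The last measurements put the saddle 1–2 mm behind the black mark. Sideways it is off by 2 mm in the wrist camera but 5–6 mm in the side camera; both are inside the 15 mm limit.
- **Lift:** the first pump went to its stop and came fully back up. The crate returned to rest and the jack did not shift. On the second push I am holding the handle at its stop with about 18 N, steady for 1.2 s before handing in.
- **Last checks:** the raised pad's underside is at about 91 mm, against 72 mm at rest. I saw no contact between the arm and the crate. The bulbs, tin, jar and pot stack look to be where they were. The brush is partly outside the last side picture, but nothing went near it.

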